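Sort grinding balls out of a tilted pan past a held card

ROBOT

A 6-joint arm with a two-finger parallel gripper is mounted at the origin on the work surface. World frame = base frame: x ahead of the robot, y to its left, z up, the work surface at z = 0. Lengths are in m, angles in rad, forces in N, time in s.
With the tool pointing down it reaches from about 0.425 to 0.95 m from the base axis. Payload 3.5 kg.
Tool frame: the origin (TCP) lies at the very end of the fingers, on their centre line; the grasp point (between the pads) lies 19 mm behind it (ctrl.grip_point_offset is the distance from the TCP to the grasp point, in m); z points along the fingers, y is the line along which they close (so a half turn about z gives the same grasp; the last joint's range is limited). The gripper opens to 85 mm and grips with 20 to 120 N. Pads are 22 mm wide; open, the fingers measure 114 mm over their backs; the gripper's body (76 mm by 85 mm) begins 54 mm behind the grasp point. The pads swing forward as they close: fully open they stand 13 mm farther back than shut.
Start: joints at [-1.265, 0.286, 1.577, -0, 1.279, -0.15], TCP at [0.297, -0.606, 0.231] pointing down, gripper open.
Joint ranges: [-2.77, 2.77], [-0.9, 2.22], [0.21, 2.48], [-1.53, 4.67], [0.24, 2.81], [-2.84, 2.84]. Speed limits (rad/s): [2.79, 2.79, 3.14, 3.14, 3.14, 3.14].

INTERFACE

Orientations are given as a unit quaternion [x, y, z, w].
In Python, from plant import ctrl gives the robot as it stands. The module is installed in compiled form; this text tells all that it offers.
- The arm moves only by the shell command python3 -m pendant 'ROWS' [OPENING] [FORCE]. ROWS is JSON, a list of rows, each an object of numbers: "dx", "dy", "dz": the shift along the tool's x, y, z in cm; "twist": the turn about the tool's z in degrees. A call has 1 to 10 rows; each row is the pose to reach, as a shift and turn from the pose commanded when the call began, along the tool's axes at that moment; what a row does not reach only later rows make up. A row lasts 1/8 s, in which the tool goes at most 62.5 mm and 10.7 degrees, less where a joint would pass 70% of its speed; a pose out of reach is approached as far as the arm can. A call with a gripper value outside its range is refused whole. OPENING is the opening in per cent of the stroke, from 0 (shut) to 100 (fully open), set as the call begins (- or left out, the last holds). The fingers move at their own pace and stop on an object; FORCE is the grip in N (left out, the last holds). Time passes only in rows, so rows that repeat a pose let the fingers close. It gives the time, the measured TCP pose, the force, the opening and the grip force at its end, in the units of the state.
- ctrl.get_state(): the state, without advancing time (a new reading comes with each control period).
- ctrl.read_camera(name): name is "side" or "top" or "wrist"; returns a dict with "img" (420x560x3 uint8, red, green, blue), "depth" (420x560 float32, m along the optical axis (not along the pixel's ray), 0 where there is no reading), "camera_matrix" (3x3 intrinsics, pixels), "xyz" and "rotation" of the camera in the world; the wrist camera has in their place "tool_from_camera" (4x4, takes a point from camera to tool coordinates, whose origin is the TCP and whose axes are the flange's). Camera axes: x right, y up, looking along -z (the intrinsics and any distortion apply to the point x, -y, -z); pixel columns grow to the right and rows downward; lengths in m; the calibration is good to about 2 mm. A picture is of the moment at which its call begins: read the wrist's pose just before it.
- ctrl.sign_off(): hands the job in; it is judged then, once.
The state is a dict: "time": time; "qpos": joint angles; "dq": joint speeds; "joint_efforts": joint torques, N m; "eef_pos": TCP position; "tcp_rot": TCP orientation; "contact_force": force on the tool from outside, world axes, zero at the start; "wrist_torque": the same for the moment, N m; "opening": opening from 0.0 (shut) to 1.0 (fully open); "finger_force": force on a finger pad.
Only numpy, scipy, OpenCV 4.12 (cv2) and the standard library are available. Lean on these libraries where they do the work, as an engineer would, in place of code of your own. Each camera call takes 0.05 s, during which the arm holds its last target. There are 200 camera calls.

TASK

Pour the four small green grinding balls out of the steel pan into the blue tray, keeping the big blue ball in the pan all the while: lay the orange card on the pan's rim and let go of it, then pinch card tab and pan tab together in one grip and tip the pan over the tray so that only the small balls leave through the slot the card leaves open at the lip. Then stand the pan upright on the bench again, with the big ball inside and the card still lying on its rim, and let go; leave the bottle, beaker and jar alone.

Things in the scene. Friction and masses are not known exactly. Their poses are not given: they have to be found in the camera images.
- pan: Steel drying pan, loose, 0.26 kg, upright on the bench. Origin: underside, below its grip tab; z up; it pours over its -x end. 128 mm wide, side walls 4 mm, from x = -65 (lip) to +80 mm (back wall). Level rim at z = 50 mm, front end open. Inner floor z = 4 mm from x = 0 to the back; from x = 0 a ramp rises forward at 15.5 degrees to the lip. Mouth open before and behind the bridge.
- pan_lip (a point): Middle of the pan's pouring lip, the upper end of the ramp: pan x = -65, y = 0, z = 22 mm. The opening above it is 120 mm wide.
- pan_tab (a point): Centre of the pan's dark upright grip tab, 77 mm above the pan's underside (pan x = 0, y = 0). The tab is 8 mm thick (x), 36 mm wide (y), top at z = 100 mm; it rises from the middle of a bridge, 8 x 8 mm, that lies across the rim (z = 50 to 58 mm).
- card: Orange rigid plastic sorting card, loose, 0.06 kg, flat on the bench at first. Origin: underside, below the middle of its upright tab; z up. Blade 5 mm thick, 144 mm wide (y), from x = -53 (front edge) to +3 mm. The tab stands on its rear edge: 6 mm thick in x (-3 to +3), 46 mm wide in y, top at z = 50 mm.
- card_tab (a point): Centre of the card's tab, 27 mm above the card's underside. On the rim, blade toward the lip, tab against the lip side of the pan's tab (card origin at pan x = -7, y = 0, z = 50 mm; same x direction), the card leaves a slot about 28 mm high above the lip, and both tabs, 14 mm together with level tops, fit one pinch; the card slides on the rim when pushed.
- tray: Blue plastic tray, fixed to the bench: 170 mm (x) x 210 mm (y), 40 mm high, wall and floor 4 mm. Origin: centre of its underside.
- big_center (a point): Centre of the big blue ceramic grinding ball, 40 mm in diameter, 0.11 kg, in the pan. Too big for the slot.
- bottle: Bystander: amber reagent bottle, 60 mm in diameter, 130 mm high. Origin under its centre.
- beaker: Bystander: empty glass beaker, 66 mm in diameter, 85 mm high. Origin under its centre.
- jar: Bystander: white jar with blue cap, 56 mm in diameter, 70 mm high. Origin under its centre.
- small0_center (a point): Centre of small green coated grinding ball 1 of 4, 18 mm in diameter, 0.012 kg, loose in the pan at the start; rolls freely.
- small1_center (a point): Centre of small green coated grinding ball 2 of 4, 18 mm in diameter, 0.012 kg, loose in the pan at the start; rolls freely.
- small2_center (a point): Centre of small green coated grinding ball 3 of 4, 18 mm in diameter, 0.012 kg, loose in the pan at the start; rolls freely.
- small3_center (a point): Centre of small green coated grinding ball 4 of 4, 18 mm in diameter, 0.012 kg, loose in the pan at the start; rolls freely.
Things that resemble listed ones, but are neither listed nor needed, are in the scene too. There is more than one size of the part that bears big_center; the job needs the largest. Several things look just like the card: the one meant starts nearest to the robot's base.

How it is judged:
On the way, in this order (a step that is already met when the one before it is completed fails the run):
1. the card lies on the pan's rim, let go, with the pan still upright and all the balls in it (x of card in the frame of pan between -0.045 and 0 m and y of card in the frame of pan between -0.03 and 0.03 m and z of card in the frame of pan between 0.045 and 0.056 m and angle between card's own z axis and vertical below 0.1 rad and contact force between the fingers and card below 0.05 N and angle between pan's own z axis and vertical below 0.15 rad and x of small0_center in the frame of pan between -0.066 and 0.08 m and y of small0_center in the frame of pan between -0.064 and 0.064 m and z of small0_center in the frame of pan between 0 and 0.055 m and x of small1_center in the frame of pan between -0.066 and 0.08 m and y of small1_center in the frame of pan between -0.064 and 0.064 m and z of small1_center in the frame of pan between 0 and 0.055 m and x of small2_center in the frame of pan between -0.066 and 0.08 m and y of small2_center in the frame of pan between -0.064 and 0.064 m and z of small2_center in the frame of pan between 0 and 0.055 m and x of small3_center in the frame of pan between -0.066 and 0.08 m and y of small3_center in the frame of pan between -0.064 and 0.064 m and z of small3_center in the frame of pan between 0 and 0.055 m and x of big_center in the frame of pan between -0.066 and 0.08 m and y of big_center in the frame of pan between -0.064 and 0.064 m and z of big_center in the frame of pan between 0 and 0.055 m), for 0.2 s.
2. card and pan are gripped together, the pan tipped, and the first small ball is in the tray (angle between pan's own z axis and vertical above 0.25 rad and contact force between the fingers and card above 0.5 N and contact force between the fingers and pan above 0.5 N and ((x of small0_center in the frame of tray between -0.085 and 0.085 m and y of small0_center in the frame of tray between -0.105 and 0.105 m and z of small0_center in the frame of tray between 0 and 0.035 m) or (x of small1_center in the frame of tray between -0.085 and 0.085 m and y of small1_center in the frame of tray between -0.105 and 0.105 m and z of small1_center in the frame of tray between 0 and 0.035 m) or (x of small2_center in the frame of tray between -0.085 and 0.085 m and y of small2_center in the frame of tray between -0.105 and 0.105 m and z of small2_center in the frame of tray between 0 and 0.035 m) or (x of small3_center in the frame of tray between -0.085 and 0.085 m and y of small3_center in the frame of tray between -0.105 and 0.105 m and z of small3_center in the frame of tray between 0 and 0.035 m))), for 0.05 s.
At the end, for the whole second after the job is handed in: All four small balls lie in the tray, the big ball in the pan; the pan stands on the bench, upright within 0.06 rad and at rest, the card lies flat on its rim (its origin from 45 mm in front of the pan's tab to the tab, within 30 mm of the pan's middle line), and both are released (x of small0_center in the frame of tray between -0.085 and 0.085 m and y of small0_center in the frame of tray between -0.105 and 0.105 m and z of small0_center in the frame of tray between 0 and 0.035 m and x of small1_center in the frame of tray between -0.085 and 0.085 m and y of small1_center in the frame of tray between -0.105 and 0.105 m and z of small1_center in the frame of tray between 0 and 0.035 m and x of small2_center in the frame of tray between -0.085 and 0.085 m and y of small2_center in the frame of tray between -0.105 and 0.105 m and z of small2_center in the frame of tray between 0 and 0.035 m and x of small3_center in the frame of tray between -0.085 and 0.085 m and y of small3_center in the frame of tray between -0.105 and 0.105 m and z of small3_center in the frame of tray between 0 and 0.035 m and x of big_center in the frame of pan between -0.066 and 0.08 m and y of big_center in the frame of pan between -0.064 and 0.064 m and z of big_center in the frame of pan between 0 and 0.055 m and angle between pan's own z axis and vertical below 0.06 rad and height (world z) of pan below 0.003 m and x of card in the frame of pan between -0.045 and 0 m and y of card in the frame of pan between -0.03 and 0.03 m and z of card in the frame of pan between 0.045 and 0.056 m and angle between card's own z axis and vertical below 0.1 rad and contact force between the fingers and card below 0.05 N and contact force between the fingers and pan below 0.05 N and linear speed of pan below 0.02 m/s); the robot touches nothing.
It fails at once if the big ball left the pan (not (x of big_center in the frame of pan between -0.075 and 0.085 m and y of big_center in the frame of pan between -0.07 and 0.07 m and z of big_center in the frame of pan between -0.005 and 0.07 m)).
It fails at once if a bystander was pushed more than 30 mm (distance of any of bottle, beaker, jar from where it was at the start of the episode above 0.03 m).
It also fails if it takes over 72 s, if anything falls off the work surface, if the arm or the gripper's body presses on something with over 40 N, if the wrist force passes 120 N, or if a joint passes its speed limit or range.

## Working session

There is one attempt and no reset: what is moved stays moved. The work goes in short steps, Python scripts to look and compute and a shell command to move; the robot and the scene stay as the last step left them, time stands still between calls to the robot, and variables do not carry over. Pictures are saved under pics/ and viewed, at most 10 in all, crops included, and the job is handed in when it is done.

```bash
mkdir -p pics; cat > h.py <<'E'
import numpy as np, cv2
from plant import ctrl
from scipy.spatial.transform import Rotation as R
def shot(name,fn=None):
    s=ctrl.get_state(); c=ctrl.read_camera(name)
    if name=="wrist":
        T=np.array(c["tool_from_camera"]); r=R.from_quat(s["tcp_rot"]).as_matrix()
        c["rotation"]=r@T[:3,:3]; c["xyz"]=r@T[:3,3]+np.array(s["eef_pos"])
    if fn: cv2.imwrite("pics/"+fn,c["img"][:,:,::-1])
    return c
def cloud(c):
    K=np.array(c["camera_matrix"]); d=c["depth"]; v,u=np.indices(d.shape)
    p=np.stack([(u-K[0,2])/K[0,0]*d,-(v-K[1,2])/K[1,1]*d,-d],-1)
    P=p@np.array(c["rotation"]).T+np.array(c["xyz"]); P[d==0]=np.nan
    return P
E
python3 - <<'E'
from h import *
for n in("top","side"):
    c=shot(n,n+"0.png"); np.savez(n+"0.npz",img=c["img"],P=cloud(c)); print(c["xyz"],c["camera_matrix"])
print(ctrl.get_state())
E
```

```text
Traceback (most recent call last):
  File "h.py", line 14, in cloud
    P=p@np.array(c["rotation"]).T+np.array(c["xyz"]); P[d==0]=np.nan
      ~^~~~~~~~~~~~~~~~~~~~~~~~~~
ValueError: matmul: Input operand 1 has a mismatch in its core dimension 0, with gufunc signature (n?,k),(k,m?)->(n?,m?) (size 4 is different from 3)
```

View pics/top0.png

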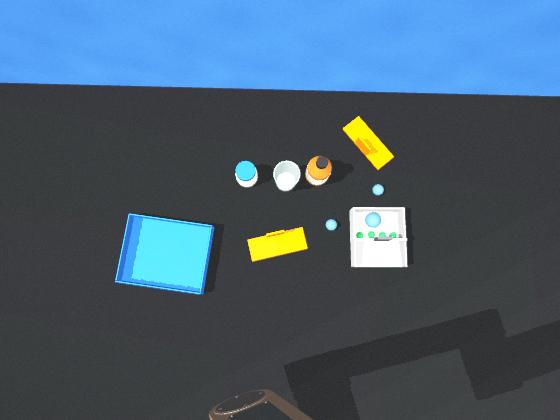

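```bash
sed -i 's/^def cloud(c):/def RM(q):\n    q=np.array(q,float); return R.from_quat(q).as_matrix() if q.shape==(4,) else q.reshape(3,3)\ndef cloud(c):/; s/np.array(c\["rotation"\]).T/RM(c["rotation"]).T/' h.py
python3 - <<'E'
from h import *
for n in("top","side"):
    c=shot(n,n+"0.png"); P=cloud(c); np.savez(n+"0.npz",img=c["img"],P=P); print(n,c["xyz"],c["rotation"],c["camera_matrix"][0])
    if n=="top":
        I=c["img"]
        for k,(u,v) in dict(trayC=(165,253),card1=(277,247),card2=(365,150),pan=(390,255),panfront=(378,264),panback=(360,210),big=(373,219),b1=(331,225),b2=(378,189),bot=(319,168),beak=(287,176),jar=(246,172),tab=(382,239)).items(): print(k,P[v,u].round(3))
        cv2.imwrite("pics/crop0.png",cv2.resize(I[100:300,230:430],None,fx=3,fy=3,interpolation=cv2.INTER_CUBIC)[:,:,::-1])
print(ctrl.get_state())
E
```

```text
top [0.45264983 0.01723428 1.0833097 ] [ 0.05250125 -0.06031346 -0.6972106   0.71239264] [423.98350113   0.         276.53638214]
trayC [nan nan nan]
card1 [0.525 0.004 0.007]
card2 [ 0.779 -0.218  0.027]
pan [ 0.511 -0.281  0.013]
panfront [ 0.487 -0.249  0.018]
panback [ 0.622 -0.204  0.024]
big [ 0.597 -0.232  0.044]
b1 [ 0.581 -0.13   0.029]
b2 [ 0.677 -0.25   0.027]
bot [ 0.705 -0.09   0.116]
beak [ 0.711 -0.019  0.004]
jar [0.703 0.084 0.07 ]
tab [ 0.543 -0.239  0.101]
side [ 0.51595299 -0.89801644  0.66070993] [ 0.47986516 -0.0299074  -0.0628555   0.87457656] [523.44448932   0.         285.05275019]
{'time': 0.15, 'qpos': array([-1.26500399e+00,  2.87001919e-01,  1.57784537e+00,  6.56585900e-06,
        1.27858451e+00, -1.49984969e-01]), 'dq': array([-0.00199794, -0.00193346, -0.00407984, -0.00039432, -0.00093346,
       -0.0002728 ]), 'joint_efforts': array([ 1.20267519e-03, -4.06599605e+01, -2.93142039e+01, -1.49044972e-04,
        3.97556592e-03, -1.58667319e-05]), 'eef_pos': array([ 0.29699054, -0.60558678,  0.2302359 ]), 'tcp_rot': array([ 9.74145367e-01,  2.25920249e-01, -6.84323919e-05, -9.17029427e-04]), 'contact_force': array([ 0.00933435, -0.04431122, -0.14461954]), 'wrist_torque': array([0.01379592, 0.03055587, 0.04000671]), 'finger_force': 0.0, 'opening': 0.998968739507298}
```

View pics/side0.png

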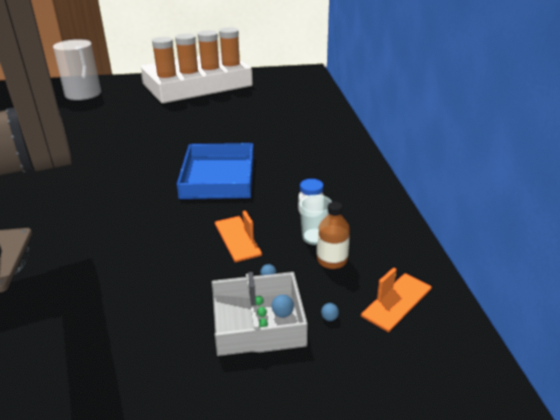

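View pics/crop0.png

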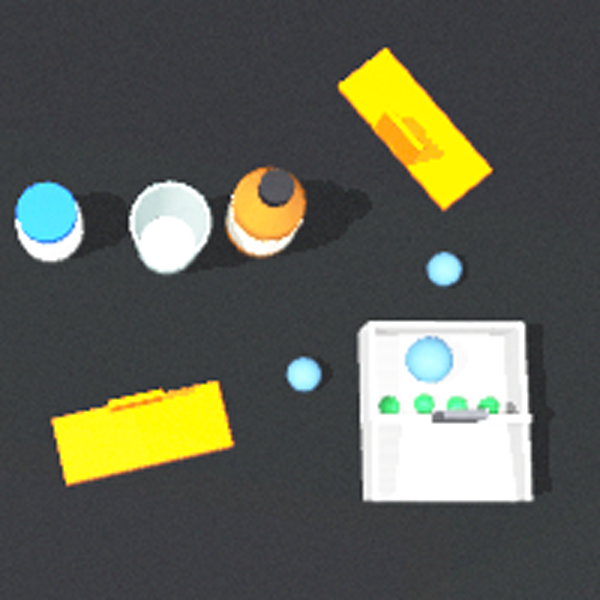

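Top view: cards at (277,244), world (0.525, 0.00), and (368,143), world (0.78, −0.22). The first is nearest to the base, so it is the one meant. Blue balls: (373,219) in the pan is clearly the largest; (331,225) and (378,189) on the bench are smaller decoys. The pan's lip faces the robot, and the tray is at left.

The rows only offer shifts and twist, so before planning the tip I'll look at the pendant's usage text and fit the poses.

```bash
python3 -m pendant --help 2>&1 | head -20
python3 - <<'E'
from h import *
for n in("top","side"):
    z=np.load(n+"0.npz"); I=z["img"]; P=z["P"]; H=cv2.cvtColor(I,cv2.COLOR_RGB2HSV).astype(int)
    print(n)
    ok=np.isfinite(P[...,0])
    def rect(m,l):
        p=P[m&ok]; 
        if len(p)<5: print(l,len(p));return
        r=cv2.minAreaRect(p[:,:2].astype(np.float32)); print(l,len(p),np.round(r[0],3),np.round(r[1],3),round(r[2],1),"z",np.percentile(p[:,2],[2,50,98]).round(3))
    org=(H[...,0]>8)&(H[...,0]<32)&(H[...,1]>180)&(H[...,2]>120)
    x,y,zz=P[...,0],P[...,1],P[...,2]
    c1=org&(abs(x-.525)<.08)&(abs(y)<.1)
    rect(c1&(zz<.012),"blade"); rect(c1&(zz>.03),"cardtab")
    blu=(H[...,0]>95)&(H[...,0]<125)&(H[...,1]>120)&(y>.12)&(x<.6)&(zz>-.02)
    rect(blu&(zz>.034),"trayrim"); rect(blu,"tray")
    pn=(abs(x-.55)<.1)&(abs(y+.24)<.085)
    rect(pn&(zz>.044)&(zz<.062)&(H[...,1]<60),"panrim"); rect(pn&(zz>.075),"pantab")
    g=(H[...,0]>40)&(H[...,0]<85)&(H[...,1]>100)&pn
    k,lab,st,ce=cv2.connectedComponentsWithStats(g.astype(np.uint8))
    for i in range(1,k):
        if st[i,4]>8: print("green",ce[i].round(0),np.nanmedian(P[lab==i],0).round(3))
E
```

```text
invalid input: not JSON, or not a number
top
blade 1255 [0.536 0.004] [0.062 0.146] 14.2 z [-0.     0.005  0.009]
cardtab 58 [0.558 0.01 ] [0.006 0.046] 14.2 z [0.033 0.05  0.053]
trayrim 336 [0.503 0.281] [0.211 0.17 ] 83.1 z [0.034 0.039 0.043]
tray 1889 [0.504 0.288] [0.227 0.179] 83.1 z [-0.002  0.006  0.041]
panrim 449 [ 0.555 -0.246] [0.145 0.129] 0.5 z [0.045 0.05  0.06 ]
pantab 72 [ 0.546 -0.245] [0.008 0.035] 1.0 z [0.077 0.1   0.103]
green [359. 235.] [ 0.559 -0.202  0.019]
green [371. 234.] [ 0.562 -0.232  0.019]
green [382. 234.] [ 0.563 -0.26   0.019]
green [393. 235.] [ 0.561 -0.288  0.019]
side
blade 1232 [0.542 0.01 ] [0.083 0.159] 13.4 z [-0.002  0.004  0.007]
cardtab 101 [0.558 0.01 ] [0.006 0.051] 15.8 z [0.031 0.043 0.05 ]
trayrim 465 [0.504 0.281] [0.22 0.17] 83.1 z [0.034 0.038 0.041]
tray 4119 [0.499 0.322] [0.318 0.193] 83.3 z [-0.002  0.005  0.039]
panrim 952 [ 0.555 -0.246] [0.144 0.132] 0.8 z [0.044 0.049 0.058]
pantab 140 [ 0.547 -0.247] [0.008 0.038] 1.0 z [0.076 0.097 0.101]
green [258. 300.] [ 0.559 -0.21   0.017]
green [261. 311.] [ 0.562 -0.238  0.017]
green [263. 322.] [ 0.562 -0.266  0.018]
```

The usage text adds nothing, so the commanded tilt isn't available directly. I'll test in free air how the arm behaves when a pose is out of reach, since that may tilt the tool.

```bash
python3 -m pendant '[{"dy":-6},{"dy":-12},{"dy":-18},{"dy":-24},{"dy":-30},{"dy":-36},{"dy":-36}]'; python3 - <<'E'
from h import *
s=ctrl.get_state();print(s["qpos"].round(3),s["eef_pos"].round(3));print(R.from_quat(s["tcp_rot"]).as_matrix().round(3))
E
```

```text
[-1.265  0.287  1.578  0.     1.279 -0.15 ] [ 0.297 -0.606  0.23 ]
[[ 0.898  0.44  -0.001]
 [ 0.44  -0.898  0.002]
 [ 0.    -0.002 -1.   ]]$[0]: bad value
```

```bash
python3 -m pendant '[{"dx":0,"dy":-6,"dz":0,"twist":0},{"dx":0,"dy":-12,"dz":0,"twist":0},{"dx":0,"dy":-18,"dz":0,"twist":0},{"dx":0,"dy":-24,"dz":0,"twist":0},{"dx":0,"dy":-30,"dz":0,"twist":0},{"dx":0,"dy":-36,"dz":0,"twist":0},{"dx":0,"dy":-36,"dz":0,"twist":0}]'; python3 - <<'E'
from h import *
s=ctrl.get_state();print(s["qpos"].round(3),s["eef_pos"].round(3));print(R.from_quat(s["tcp_rot"]).as_matrix().round(3))
E
```

```text
time: 1.02
eef_pos: [0.1379, -0.28, 0.2309]
tcp_rot: [0.974, 0.225, -0.0, 0.002]
contact_force: [0.4, -1.7, 0.4]
opening: 1.003
finger_force: 0.0
[-1.442 -0.648  2.382 -0.     1.403 -0.326] [ 0.138 -0.28   0.231]
[[ 0.898  0.439  0.   ]
 [ 0.439 -0.898 -0.004]
 [-0.002  0.004 -1.   ]]
```

```bash
python3 -m pendant '[{"dx":0,"dy":-5,"dz":0,"twist":0},{"dx":0,"dy":-10,"dz":0,"twist":0},{"dx":0,"dy":-15,"dz":0,"twist":0},{"dx":0,"dy":-15,"dz":0,"twist":0}]'; python3 - <<'E'
from h import *
s=ctrl.get_state();print(s["qpos"].round(3),s["eef_pos"].round(3));print(R.from_quat(s["tcp_rot"]).as_matrix().round(3))
E
```

```text
time: 1.52
eef_pos: [0.1049, -0.2141, 0.2375]
tcp_rot: [0.974, 0.226, -0.004, -0.019]
contact_force: [0.2, -0.6, -0.1]
opening: 1.001
finger_force: 0.0
[-1.534 -0.893  2.483 -0.016  1.588 -0.419] [ 0.105 -0.214  0.237]
[[ 0.898  0.44  -0.017]
 [ 0.44  -0.897  0.036]
 [ 0.    -0.04  -0.999]]
```

```bash
cat > s.py <<'E'
from h import *
s=ctrl.get_state();print(round(s["time"],2),s["qpos"].round(3),s["eef_pos"].round(4));r=R.from_quat(s["tcp_rot"]).as_matrix();print("x",r[:,0].round(3),"y",r[:,1].round(3),"z",r[:,2].round(3),"psi",np.degrees(np.arctan2(r[1,0],r[0,0])).round(2))
E
python3 -m pendant '[{"dx":0,"dy":-5,"dz":0,"twist":0},{"dx":0,"dy":-5,"dz":0,"twist":0}]' >/dev/null; python3 s.py; python3 -m pendant '[{"dx":0,"dy":5,"dz":0,"twist":0},{"dx":0,"dy":5,"dz":0,"twist":0}]'>/dev/null; python3 s.py
```

```text
1.77 [-1.533 -0.894  2.484 -0.028  1.615 -0.419] [ 0.1018 -0.2074  0.2377]
x [0.898 0.441 0.   ] y [ 0.44  -0.896 -0.068] z [-0.03   0.061 -0.998] psi 26.14
2.02 [-1.459 -0.687  2.4   -0.023  1.499 -0.343] [ 0.1243 -0.2528  0.2327]
x [0.897 0.442 0.003] y [ 0.441 -0.895 -0.074] z [-0.03   0.068 -0.997] psi 26.21
```

Key finding: at the reach limit the tool tilts, and the tilt becomes part of the commanded pose, so tilt can be ratcheted up. If the tool is tilted about the pinch axis before gripping both tabs, twisting it will pitch the pan reversibly.

The card comes first, with the tool near vertical.

```bash
cat > go.py <<'E'
import sys
from h import *
# go.py x y z psi : shift/twist to world TCP target
a=[float(v) for v in sys.argv[1:]]
s=ctrl.get_state(); r=R.from_quat(s["tcp_rot"]).as_matrix()
d=r.T@(np.array(a[:3])-s["eef_pos"])*100
psi=np.degrees(np.arctan2(r[1,0],r[0,0]))
print("d cm",d.round(2),"dist",np.linalg.norm(d).round(1),"twist",round((psi-a[3]+180)%360-180,1))
E
python3 go.py 0.558 0.010 0.12 104.2; python3 go.py 0.558 0.010 0.016 104.2
```

```text
d cm [50.49 -3.57 11.7 ] dist 51.9 twist -78.0
d cm [50.46 -2.8  22.07] dist 55.1 twist -78.0
```

```bash
python3 -m pendant '[{"dx":5.6,"dy":-0.4,"dz":1.3,"twist":-8.7},{"dx":11.2,"dy":-0.8,"dz":2.6,"twist":-17.3},{"dx":16.8,"dy":-1.2,"dz":3.9,"twist":-26},{"dx":22.4,"dy":-1.6,"dz":5.2,"twist":-34.7},{"dx":28,"dy":-2,"dz":6.5,"twist":-43.3},{"dx":33.6,"dy":-2.4,"dz":7.8,"twist":-52},{"dx":39.2,"dy":-2.8,"dz":9.1,"twist":-60.7},{"dx":44.9,"dy":-3.2,"dz":10.4,"twist":-69.3},{"dx":50.5,"dy":-3.6,"dz":11.7,"twist":-78},{"dx":50.5,"dy":-3.6,"dz":11.7,"twist":-78}]' 100 40; python3 s.py; python3 go.py 0.558 0.010 0.016 104.2
```

```text
time: 3.28
eef_pos: [0.5588, 0.0113, 0.1186]
tcp_rot: [0.613, 0.789, 0.014, -0.032]
contact_force: [-0.7, 0.3, 0.1]
opening: 1.003
finger_force: 0.0
3.27 [-0.186  0.172  1.934  0.062  1.08  -0.466] [0.5588 0.0113 0.1186]
x [-0.246  0.967  0.068] y [ 0.969  0.248 -0.016] z [-0.033  0.061 -0.998] psi 104.3
d cm [-0.8   0.06 10.23] dist 10.3 twist 0.1
```

```bash
python3 -m pendant '[{"dx":-0.4,"dy":0,"dz":4,"twist":0},{"dx":-0.8,"dy":0,"dz":8,"twist":0},{"dx":-0.8,"dy":0,"dz":10.2,"twist":0},{"dx":-0.8,"dy":0,"dz":10.2,"twist":0}]'; python3 -m pendant '[{"dx":0,"dy":0,"dz":0,"twist":0},{"dx":0,"dy":0,"dz":0,"twist":0},{"dx":0,"dy":0,"dz":0,"twist":0},{"dx":0,"dy":0,"dz":0,"twist":0},{"dx":0,"dy":0,"dz":0,"twist":0},{"dx":0,"dy":0,"dz":0,"twist":0}]' 0 40; python3 s.py
python3 - <<'E'
from h import *
shot("side","side1.png")
E
python3 go.py 0.515 -0.2465 0.15 90.7
```

```text
time: 3.78
eef_pos: [0.5544, 0.0077, 0.0169]
tcp_rot: [0.615, 0.788, 0.014, -0.032]
contact_force: [0.0, 0.8, -0.4]
opening: 1.0
finger_force: 0.0
time: 4.53
eef_pos: [0.5573, 0.0079, 0.0183]
tcp_rot: [0.615, 0.788, 0.015, -0.03]
contact_force: [1.2, -0.2, 2.8]
opening: 0.061
finger_force: 40.7
4.53 [-0.193  0.32   1.973  0.07   0.89  -0.484] [0.5573 0.0079 0.0183]
x [-0.243  0.968  0.066] y [ 0.97   0.244 -0.013] z [-0.029  0.061 -0.998] psi 104.09
d cm [-22.73 -10.49 -14.56] dist 29.0 twist 13.4
```

View pics/side1.png

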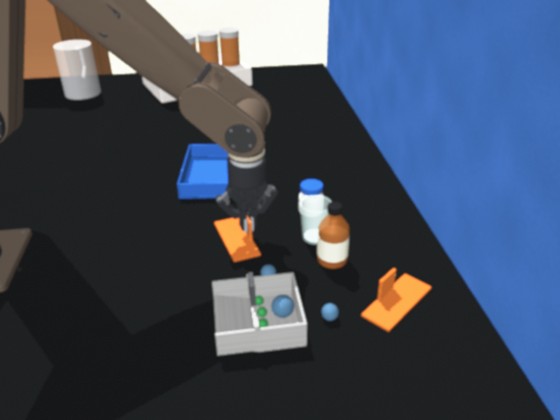

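The card is gripped: opening is about 5 mm and finger force 40 N at (247,230). Next I lift it and carry it over the pan.

```bash
python3 -m pendant '[{"dx":0,"dy":0,"dz":-5,"twist":0},{"dx":0,"dy":0,"dz":-10,"twist":0},{"dx":0,"dy":0,"dz":-14.6,"twist":0},{"dx":-4.5,"dy":-2.1,"dz":-14.6,"twist":2.7},{"dx":-9.1,"dy":-4.2,"dz":-14.6,"twist":5.4},{"dx":-13.6,"dy":-6.3,"dz":-14.6,"twist":8},{"dx":-18.2,"dy":-8.4,"dz":-14.6,"twist":10.7},{"dx":-22.9,"dy":-10.7,"dz":-14.6,"twist":13.4},{"dx":-22.9,"dy":-10.7,"dz":-14.6,"twist":13.4},{"dx":-22.9,"dy":-10.7,"dz":-14.6,"twist":13.4}]'; python3 s.py;  python3 go.py 0.5135 -0.249 0.0685 90.7
python3 - <<'E'
from h import *
for n in("top","side"):
    c=shot(n,n+"2.png");P=cloud(c);I=c["img"];H=cv2.cvtColor(I,cv2.COLOR_RGB2HSV).astype(int)
    x,y,zz=P[...,0],P[...,1],P[...,2]
    org=(H[...,0]>5)&(H[...,0]<32)&(H[...,1]>170)&(H[...,2]>100)&(abs(x-.5)<.1)&(abs(y+.24)<.12)&(zz>.1)
    p=P[org]; r=cv2.minAreaRect(p[:,:2].astype(np.float32)); print(n,r,np.percentile(p[:,2],[2,50,98]))
    b=p[p[:,2]<.15]
    if len(b)>50: print(np.linalg.lstsq(np.c_[b[:,:2],np.ones(len(b))],b[:,2],rcond=None)[0])
E
```

```text
time: 5.82
eef_pos: [0.5125, -0.2482, 0.149]
tcp_rot: [0.702, 0.711, 0.011, -0.033]
contact_force: [1.0, 1.0, -1.0]
opening: 0.062
finger_force: 40.3
5.83 [-0.643  0.168  1.876  0.034  1.16  -0.67 ] [ 0.5125 -0.2482  0.149 ]
x [-0.011  0.998  0.063] y [ 0.999  0.013 -0.03 ] z [-0.031  0.062 -0.998] psi 90.64
d cm [-0.58  0.35  8.03] dist 8.1 twist -0.1
top ((0.48597362637519836, -0.19772835075855255), (0.05468237027525902, 0.08676675707101822), 1.600828766822815) [0.13271069 0.13630074 0.18056836]
[-0.01848521 -0.00639104  0.14386607]
side ((0.4883471429347992, -0.24740934371948242), (0.0559091754257679, 0.14709532260894775), 0.35371556878089905) [0.13338786 0.13598651 0.17989595]
[-0.00746383  0.00139421  0.13995595]
```

The card is level and about 0.5 mm from centred. Lowering it onto the rim.

```bash
python3 -m pendant '[{"dx":-0.3,"dy":0.15,"dz":4,"twist":0},{"dx":-0.5,"dy":0.3,"dz":7,"twist":0},{"dx":-0.6,"dy":0.3,"dz":7.7,"twist":0},{"dx":-0.6,"dy":0.3,"dz":8,"twist":0},{"dx":-0.6,"dy":0.3,"dz":8.1,"twist":0},{"dx":-0.6,"dy":0.3,"dz":8.1,"twist":0}]'; python3 s.py
```

```text
time: 6.68
eef_pos: [0.5143, -0.2501, 0.0698]
tcp_rot: [0.702, 0.711, 0.011, -0.031]
contact_force: [-0.5, 0.4, -0.7]
opening: 0.058
finger_force: 40.2
6.67 [-0.644  0.276  1.911  0.036  1.013 -0.676] [ 0.5143 -0.2501  0.0698]
x [-0.012  0.998  0.06 ] y [ 1.     0.014 -0.027] z [-0.028  0.059 -0.998] psi 90.68
```

```bash
python3 -m pendant '[{"dx":0,"dy":0,"dz":0.1,"twist":0},{"dx":0,"dy":0,"dz":0.2,"twist":0},{"dx":0,"dy":0,"dz":0.2,"twist":0}]'; python3 -m pendant '[{"dx":0,"dy":0,"dz":0,"twist":0},{"dx":0,"dy":0,"dz":0,"twist":0},{"dx":0,"dy":0,"dz":0,"twist":0},{"dx":0,"dy":0,"dz":0,"twist":0}]' 19 40; python3 - <<'E'
from h import *
c=shot("side","side3.png")
cv2.imwrite("pics/crop3.png",cv2.resize(c["img"][200:360,180:380],None,fx=3,fy=3,interpolation=cv2.INTER_CUBIC)[:,:,::-1])
E
```

```text
time: 7.05
eef_pos: [0.5142, -0.2503, 0.0682]
tcp_rot: [0.702, 0.711, 0.011, -0.031]
contact_force: [-1.6, 0.9, 5.4]
opening: 0.064
finger_force: 41.4
time: 7.55
eef_pos: [0.5134, -0.2495, 0.0663]
tcp_rot: [0.702, 0.711, 0.011, -0.032]
contact_force: [0.1, -0.9, -0.6]
opening: 0.195
finger_force: 0.0
```

View pics/crop3.png

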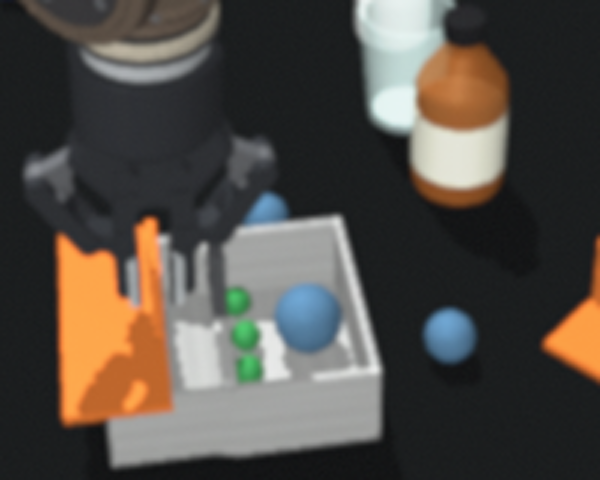

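The card at (115,330) in the crop lies flat on the rim, with the fingers clear of both tabs, all balls visible inside, and the pan upright. I now retreat to azimuth −90° to ratchet the tilt about the pinch axis.

```bash
python3 -m pendant '[{"dx":0,"dy":0,"dz":-3,"twist":0},{"dx":0,"dy":0,"dz":-8,"twist":0},{"dx":0,"dy":0,"dz":-13,"twist":0},{"dx":0,"dy":-6,"dz":-14,"twist":0},{"dx":0,"dy":-12,"dz":-15,"twist":0},{"dx":0,"dy":-18,"dz":-16,"twist":0},{"dx":0,"dy":-24,"dz":-17,"twist":0},{"dx":0,"dy":-30,"dz":-18,"twist":0},{"dx":0,"dy":-36,"dz":-18,"twist":0},{"dx":0,"dy":-42,"dz":-18,"twist":0}]' 100; python3 -m pendant '[{"dx":0,"dy":-6,"dz":0,"twist":0},{"dx":0,"dy":-11,"dz":0,"twist":0},{"dx":3,"dy":-12,"dz":0,"twist":0},{"dx":6,"dy":-12,"dz":0,"twist":0},{"dx":9,"dy":-12,"dz":0,"twist":0},{"dx":12,"dy":-12,"dz":0,"twist":0},{"dx":15,"dy":-12,"dz":0,"twist":0},{"dx":15,"dy":-12,"dz":0,"twist":0}]'; python3 s.py
```

```text
time: 8.85
eef_pos: [0.0977, -0.2658, 0.2587]
tcp_rot: [0.702, 0.712, 0.01, -0.031]
contact_force: [-0.3, -1.1, -0.6]
opening: 1.001
finger_force: 0.0
time: 9.85
eef_pos: [-0.0324, -0.2223, 0.2711]
tcp_rot: [0.702, 0.711, 0.027, -0.044]
contact_force: [-0.1, -0.3, -0.4]
opening: 0.998
finger_force: 0.0
9.85 [-2.093 -0.895  2.427 -0.073  1.684 -2.112] [-0.0324 -0.2223  0.2711]
x [-0.012  0.995  0.101] y [ 1.     0.014 -0.024] z [-0.026  0.1   -0.995] psi 90.67
```

```bash
python3 -m pendant '[{"dx":40,"dy":0,"dz":0,"twist":0},{"dx":40,"dy":0,"dz":0,"twist":0},{"dx":40,"dy":0,"dz":0,"twist":0}]' >/dev/null; python3 s.py; python3 -m pendant '[{"dx":40,"dy":0,"dz":0,"twist":0},{"dx":40,"dy":0,"dz":0,"twist":0},{"dx":40,"dy":0,"dz":0,"twist":0}]' >/dev/null; python3 s.py;
```

```text
10.22 [-2.233 -0.895  2.393 -0.099  1.742 -2.257] [-0.064  -0.2065  0.2914]
x [-0.011  0.99   0.138] y [ 1.     0.013 -0.014] z [-0.016  0.138 -0.99 ] psi 90.63
10.6 [-2.533 -0.895  2.338 -0.141  1.796 -2.568] [-0.126  -0.1694  0.3243]
x [-0.011  0.986  0.168] y [1.    0.01  0.005] z [ 0.003  0.168 -0.986] psi 90.65
```

```bash
python3 -m pendant '[{"dx":-3,"dy":6,"dz":0,"twist":0},{"dx":-6,"dy":12,"dz":0,"twist":0},{"dx":-6,"dy":18,"dz":0,"twist":0},{"dx":-6,"dy":20,"dz":0,"twist":0}]' >/dev/null; python3 s.py; python3 -m pendant '[{"dx":40,"dy":0,"dz":0,"twist":0},{"dx":40,"dy":0,"dz":0,"twist":0},{"dx":40,"dy":0,"dz":0,"twist":0},{"dx":40,"dy":0,"dz":0,"twist":0}]' >/dev/null; python3 s.py; python3 -m pendant '[{"dx":40,"dy":0,"dz":0,"twist":0},{"dx":40,"dy":0,"dz":0,"twist":0},{"dx":40,"dy":0,"dz":0,"twist":0}]' >/dev/null; python3 s.py
```

```text
11.1 [-1.663 -0.783  2.307 -0.013  1.786 -1.677] [ 0.0772 -0.2267  0.3147]
x [-0.013  0.986  0.168] y [1.    0.012 0.005] z [ 0.003  0.168 -0.986] psi 90.75
11.6 [-1.299 -0.895  2.257  0.036  1.972 -1.299] [ 0.1512 -0.1355  0.3716]
x [-0.009  0.981  0.193] y [ 1.     0.012 -0.017] z [-0.019  0.193 -0.981] psi 90.52
11.97 [-0.633 -0.895  2.166  0.152  2.012 -0.589] [0.2182 0.0073 0.4225]
x [-0.008  0.981  0.196] y [ 0.999  0.015 -0.033] z [-0.035  0.195 -0.98 ] psi 90.48
```

```bash
python3 -m pendant '[{"dx":1,"dy":6,"dz":0,"twist":0},{"dx":6,"dy":10,"dz":1,"twist":0},{"dx":11,"dy":14,"dz":2,"twist":0},{"dx":16,"dy":17,"dz":3,"twist":0},{"dx":22,"dy":19,"dz":4,"twist":0},{"dx":28,"dy":19,"dz":5,"twist":0},{"dx":34,"dy":17,"dz":6,"twist":0},{"dx":39,"dy":14,"dz":7,"twist":0},{"dx":44,"dy":10,"dz":8,"twist":0},{"dx":49,"dy":6,"dz":9,"twist":0}]' >/dev/null; python3 s.py; python3 go.py 0 0.9 0.4 90.7
```

```text
13.22 [ 0.828 -0.11   1.66   0.16   1.472  0.808] [0.2712 0.5031 0.4275]
x [-0.01   0.981  0.196] y [ 0.999  0.017 -0.034] z [-0.036  0.195 -0.98 ] psi 90.57
d cm [ 38.65 -26.35  11.43] dist 48.2 twist -0.1
```

```bash
python3 -m pendant '[{"dx":4,"dy":-4,"dz":1,"twist":0},{"dx":9,"dy":-8,"dz":2,"twist":0},{"dx":13,"dy":-12,"dz":3,"twist":0},{"dx":17,"dy":-16,"dz":4,"twist":0},{"dx":22,"dy":-19,"dz":5,"twist":0},{"dx":26,"dy":-22,"dz":6,"twist":0},{"dx":31,"dy":-25,"dz":7,"twist":0},{"dx":36,"dy":-26,"dz":8,"twist":0},{"dx":42,"dy":-26,"dz":10,"twist":0},{"dx":48,"dy":-26,"dz":11,"twist":0}]' >/dev/null; python3 s.py;python3 -m pendant '[{"dx":40,"dy":0,"dz":8,"twist":0},{"dx":40,"dy":0,"dz":8,"twist":0},{"dx":40,"dy":0,"dz":8,"twist":0}]' >/dev/null; python3 s.py
```

```text
14.47 [1.446 0.952 0.294 0.062 1.698 1.446] [0.004  0.9657 0.4158]
x [-0.01   0.98   0.201] y [ 0.999  0.017 -0.034] z [-0.037  0.201 -0.979] psi 90.58
14.85 [1.453 1.057 0.21  0.064 1.636 1.453] [6.0000e-04 1.0038e+00 3.6770e-01]
x [-0.008  0.97   0.242] y [ 0.999  0.016 -0.033] z [-0.036  0.241 -0.97 ] psi 90.47
```

```bash
python3 -m pendant '[{"dx":40,"dy":0,"dz":5,"twist":0},{"dx":40,"dy":0,"dz":5,"twist":0},{"dx":40,"dy":0,"dz":5,"twist":0}]' >/dev/null; python3 s.py;python3 -m pendant '[{"dx":40,"dy":0,"dz":-5,"twist":0},{"dx":40,"dy":0,"dz":-5,"twist":0},{"dx":40,"dy":0,"dz":-5,"twist":0}]' >/dev/null; python3 s.py;
```

```text
15.22 [1.458 1.09  0.21  0.067 1.562 1.455] [-0.0023  1.0255  0.3391]
x [-0.006  0.959  0.282] y [ 0.999  0.016 -0.032] z [-0.036  0.281 -0.959] psi 90.38
15.6 [1.459 1.08  0.21  0.071 1.532 1.457] [-0.0033  1.0315  0.3517]
x [-0.005  0.948  0.32 ] y [ 0.999  0.016 -0.032] z [-0.036  0.319 -0.947] psi 90.29
```

```bash
python3 -m pendant '[{"dx":40,"dy":0,"dz":-5,"twist":0},{"dx":40,"dy":0,"dz":-5,"twist":0},{"dx":40,"dy":0,"dz":-5,"twist":0},{"dx":40,"dy":0,"dz":-5,"twist":0},{"dx":40,"dy":0,"dz":-5,"twist":0},{"dx":40,"dy":0,"dz":-5,"twist":0},{"dx":40,"dy":0,"dz":-5,"twist":0},{"dx":40,"dy":0,"dz":-5,"twist":0}]' >/dev/null; python3 s.py;python3 -m pendant '[{"dx":40,"dy":0,"dz":5,"twist":0},{"dx":40,"dy":0,"dz":5,"twist":0}]' >/dev/null; python3 s.py;
```

```text
16.6 [1.459 1.058 0.211 0.075 1.516 1.459] [-0.0047  1.0325  0.3757]
x [-0.003  0.935  0.356] y [ 0.999  0.016 -0.032] z [-0.036  0.355 -0.934] psi 90.2
16.85 [1.461 1.072 0.211 0.079 1.462 1.459] [-0.0059  1.0468  0.3657]
x [-0.002  0.92   0.392] y [ 0.999  0.016 -0.032] z [-0.036  0.392 -0.919] psi 90.11
```

```bash
python3 -m pendant '[{"dx":40,"dy":0,"dz":5,"twist":0}]' >/dev/null; python3 -m pendant '[{"dx":40,"dy":0,"dz":5,"twist":0}]' >/dev/null;python3 -m pendant '[{"dx":40,"dy":0,"dz":5,"twist":0}]' >/dev/null;python3 -m pendant '[{"dx":40,"dy":0,"dz":5,"twist":0}]' >/dev/null;python3 s.py; python3 -m pendant '[{"dx":40,"dy":0,"dz":5,"twist":0}]' >/dev/null; python3 -m pendant '[{"dx":40,"dy":0,"dz":5,"twist":0}]' >/dev/null;python3 s.py
```

```text
17.35 [1.463 1.081 0.211 0.093 1.314 1.458] [-0.0074  1.0809  0.3732]
x [0.003 0.857 0.516] y [ 0.999  0.015 -0.031] z [-0.035  0.516 -0.856] psi 89.79
17.6 [1.463 1.073 0.211 0.101 1.253 1.456] [-0.0076  1.0928  0.3897]
x [0.005 0.819 0.574] y [ 0.999  0.015 -0.031] z [-0.034  0.574 -0.818] psi 89.62
```

Tilt is 35° and almost purely about the pinch axis. I'm returning to hover over the pan.

```bash
python3 go.py 0.37 0.16 0.40 89.62; python3 - <<'E'
from h import *
c=shot("top","top4.png");P=cloud(c);I=c["img"];H=cv2.cvtColor(I,cv2.COLOR_RGB2HSV).astype(int)
x,y,zz=P[...,0],P[...,1],P[...,2]
def rect(m,l):
    p=P[m]; r=cv2.minAreaRect(p[:,:2].astype(np.float32)); print(l,len(p),np.round(r[0],4),np.round(r[1],3),round(r[2],1),"z",np.percentile(p[:,2],[2,50,98]).round(3))
pn=(abs(x-.53)<.12)&(abs(y+.24)<.1); org=(H[...,0]>5)&(H[...,0]<32)&(H[...,1]>170)&pn
rect(org&(zz>.03)&(zz<.065),"blade");rect(org&(zz>.08),"cardtab");rect(pn&~org&(zz>.08),"pantab")
rect(pn&(zz>.04)&(zz<.062),"rim")
g=(H[...,0]>40)&(H[...,0]<85)&(H[...,1]>100)&pn; print("green px",g.sum())
E
```

```text
d cm [-75.58  36.29 -55.66] dist 100.6 twist -0.0
blade 1324 [ 0.4877 -0.2487] [0.055 0.145] 1.2 z [0.051 0.055 0.059]
cardtab 43 [ 0.5126 -0.2471] [0.005 0.044] 1.2 z [0.088 0.099 0.103]
pantab 87 [ 0.5324 -0.2472] [0.035 0.044] 1.1 z [0.089 0.099 0.103]
rim 1857 [ 0.5444 -0.2491] [0.144 0.167] 89.7 z [0.041 0.054 0.059]
green px 107
```

```bash
python3 -m pendant '[{"dx":-4,"dy":2,"dz":-3,"twist":0},{"dx":-8.5,"dy":4,"dz":-6,"twist":0},{"dx":-13,"dy":6,"dz":-9.5,"twist":0},{"dx":-17.5,"dy":8.5,"dz":-13,"twist":0},{"dx":-22,"dy":10.5,"dz":-16,"twist":0},{"dx":-26.5,"dy":13,"dz":-19.5,"twist":0},{"dx":-31,"dy":15,"dz":-23,"twist":0},{"dx":-35.5,"dy":17,"dz":-26,"twist":0},{"dx":-40,"dy":19,"dz":-29.5,"twist":0},{"dx":-44.5,"dy":21.5,"dz":-33,"twist":0}]' >/dev/null; python3 -m pendant '[{"dx":-4.5,"dy":2,"dz":-3,"twist":0},{"dx":-9,"dy":4,"dz":-6,"twist":0},{"dx":-13.5,"dy":6,"dz":-9.5,"twist":0},{"dx":-18,"dy":8.5,"dz":-13,"twist":0},{"dx":-22.5,"dy":10.5,"dz":-16,"twist":0},{"dx":-27,"dy":13,"dz":-19.5,"twist":0},{"dx":-31,"dy":15,"dz":-23,"twist":0}]' >/dev/null; python3 s.py; python3 go.py 0.547 -0.3045 0.25 89.62
```

```text
19.77 [-0.207 -0.493  2.065  0.593  1.718 -0.167] [0.368  0.1667 0.4049]
x [0.005 0.82  0.572] y [ 1.     0.014 -0.028] z [-0.031  0.572 -0.82 ] psi 89.66
d cm [-47.42  17.68 -14.79] dist 52.7 twist 0.0
```

```bash
python3 -m pendant '[{"dx":-5.3,"dy":2,"dz":-1.6,"twist":0},{"dx":-10.6,"dy":4,"dz":-3.3,"twist":0},{"dx":-16,"dy":6,"dz":-5,"twist":0},{"dx":-21.3,"dy":8,"dz":-6.6,"twist":0},{"dx":-26.6,"dy":10,"dz":-8.3,"twist":0},{"dx":-32,"dy":12,"dz":-10,"twist":0},{"dx":-37.2,"dy":14,"dz":-11.6,"twist":0},{"dx":-42.4,"dy":16,"dz":-13.2,"twist":0},{"dx":-47.4,"dy":17.7,"dz":-14.8,"twist":0},{"dx":-47.4,"dy":17.7,"dz":-14.8,"twist":0}]' >/dev/null; python3 s.py; python3 go.py 0.547 -0.3045 0.169 89.62;  python3 go.py 0.543 -0.2356 0.0675 89.62
```

```text
21.02 [-0.82   0.393  1.499  0.38   1.734 -0.853] [ 0.5469 -0.3049  0.2453]
x [0.01  0.819 0.574] y [ 0.999  0.012 -0.034] z [-0.035  0.574 -0.818] psi 89.3
d cm [-4.35  0.27  6.26] dist 7.6 twist -0.3
d cm [-4.53  0.3  18.53] dist 19.1 twist -0.3
```

```bash
python3 -m pendant '[{"dx":-2.3,"dy":0.2,"dz":3,"twist":0},{"dx":-4.5,"dy":0.3,"dz":6.5,"twist":0},{"dx":-4.5,"dy":0.3,"dz":6.5,"twist":0},{"dx":-4.5,"dy":0.3,"dz":10,"twist":0},{"dx":-4.5,"dy":0.3,"dz":13.5,"twist":0},{"dx":-4.5,"dy":0.3,"dz":16,"twist":0},{"dx":-4.5,"dy":0.3,"dz":18.5,"twist":0},{"dx":-4.5,"dy":0.3,"dz":18.5,"twist":0},{"dx":-4.5,"dy":0.3,"dz":18.5,"twist":0}]' ; python3 s.py; python3 go.py 0.543 -0.2356 0.0675 89.62
python3 - <<'E'
from h import *
c=shot("side","side5.png")
cv2.imwrite("pics/crop5.png",cv2.resize(c["img"][190:370,160:380],None,fx=3,fy=3,interpolation=cv2.INTER_CUBIC)[:,:,::-1])
E
```

```text
time: 22.15
eef_pos: [0.5448, -0.2342, 0.074]
tcp_rot: [0.673, 0.677, 0.2, -0.222]
contact_force: [0.5, -0.1, 1.4]
opening: 1.0
finger_force: 0.0
22.15 [-0.749  0.492  1.705  0.412  1.422 -0.918] [ 0.5448 -0.2342  0.074 ]
x [0.003 0.822 0.57 ] y [ 1.     0.015 -0.028] z [-0.031  0.57  -0.821] psi 89.76
d cm [-0.48 -0.17  0.46] dist 0.7 twist 0.1
```

View pics/crop5.png

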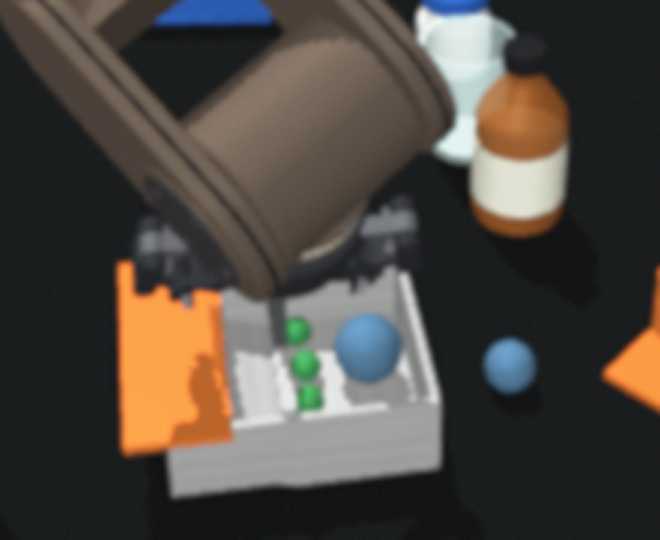

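The card at (175,360) sits flat, the fingers straddle both tabs, and the balls are undisturbed. I'll make a fine adjustment and close.

```bash
python3 -m pendant '[{"dx":-0.5,"dy":-0.15,"dz":0.4,"twist":0},{"dx":-0.5,"dy":-0.15,"dz":0.4,"twist":0}]' 60 60; python3 -m pendant '[{"dx":0,"dy":0,"dz":0,"twist":0},{"dx":0,"dy":0,"dz":0,"twist":0},{"dx":0,"dy":0,"dz":0,"twist":0},{"dx":0,"dy":0,"dz":0,"twist":0},{"dx":0,"dy":0,"dz":0,"twist":0},{"dx":0,"dy":0,"dz":0,"twist":0},{"dx":0,"dy":0,"dz":0,"twist":0}]' 0 60; python3 s.py
cat > look.py <<'E'
from h import *
import sys
c=shot("top",sys.argv[1]);P=cloud(c);I=c["img"];H=cv2.cvtColor(I,cv2.COLOR_RGB2HSV).astype(int)
c=shot("side",sys.argv[1].replace("top","side"))
E
python3 look.py top6.png; python3 - <<'E'
import cv2,numpy as np
a=cv2.imread("pics/top6.png")[180:300,300:460];b=cv2.imread("pics/side6.png")[220:370,180:340]
a=cv2.resize(a,(400,300));b=cv2.resize(b,(400,375));a=cv2.copyMakeBorder(a,0,75,0,0,0)
cv2.imwrite("pics/c6.png",np.hstack([a,b]))
E
```

```text
time: 22.45
eef_pos: [0.5414, -0.2354, 0.0651]
tcp_rot: [0.673, 0.676, 0.2, -0.224]
contact_force: [-0.4, 0.8, 0.3]
opening: 0.608
finger_force: 0.1
time: 23.32
eef_pos: [0.5431, -0.2352, 0.0662]
tcp_rot: [0.673, 0.676, 0.201, -0.223]
contact_force: [1.0, 0.1, 5.0]
opening: 0.154
finger_force: 59.8
23.32 [-0.753  0.502  1.708  0.413  1.413 -0.925] [ 0.5431 -0.2352  0.0662]
x [0.004 0.82  0.572] y [ 1.     0.014 -0.028] z [-0.031  0.572 -0.82 ] psi 89.72
```

View pics/c6.png

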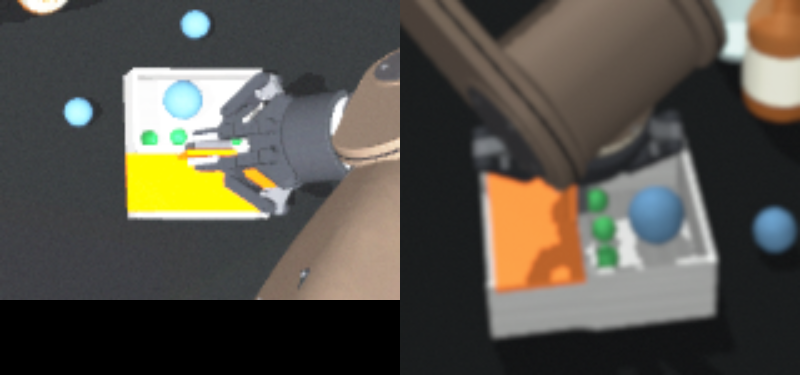

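Both tabs are pinched together (opening 13 mm, 60 N) and the card is slid back against the pan tab. Next I work out the pour poses.

```bash
cat > pour.py <<'E'
from h import *
s=ctrl.get_state(); r=R.from_quat(s["tcp_rot"]).as_matrix(); p=s["eef_pos"]
yaw=np.radians(1.0); Rp=R.from_euler("z",yaw).as_matrix(); op=np.array([.5465,-.2465,0])
rel=r.T@Rp; ro=r.T@(op-p)
yt=R.from_euler("z",np.radians(-6.9)).as_matrix()
for phi in (0,30,45,55,60,65):
    r2=r@R.from_rotvec([0,0,-np.radians(phi)]).as_matrix(); Rn=r2@rel
    lip=np.array([.515,.290,.085])
    o=lip-Rn@[-.065,0,.022]; tcp=o-r2@ro
    cor=[o+Rn@np.array([a,b,0]) for a in(-.065,.08) for b in(-.064,.064)]
    print(phi,"up",(Rn.T@[0,0,1]).round(3),"tcp",tcp.round(3),"lipL",(o+Rn@[-.065,-.06,.022]).round(3),"lipR",(o+Rn@[-.065,.06,.022]).round(3),"d",(r.T@(tcp-p)*100).round(1));print("   corners",[c.round(3).tolist() for c in cor])
E
python3 pour.py
```

```text
0 up [-0.  0.  1.] tcp [0.577 0.302 0.129] lipL [0.516 0.23  0.085] lipR [0.514 0.35  0.085] d [47.7  3.9 25.5]
   corners [[0.516, 0.226, 0.063], [0.514, 0.354, 0.063], [0.661, 0.229, 0.063], [0.659, 0.357, 0.063]]
30 up [ 0.288 -0.052  0.956] tcp [0.551 0.323 0.145] lipL [0.541 0.236 0.088] lipR [0.489 0.344 0.082] d [50.3  1.4 25.5]
   corners [[0.549, 0.234, 0.067], [0.494, 0.349, 0.061], [0.673, 0.295, 0.109], [0.618, 0.411, 0.102]]
45 up [ 0.41  -0.123  0.904] tcp [0.534 0.328 0.149] lipL [0.551 0.242 0.092] lipR [0.479 0.338 0.078] d [51.  -0.4 25.5]
   corners [[0.562, 0.243, 0.073], [0.486, 0.344, 0.057], [0.663, 0.328, 0.132], [0.587, 0.43, 0.117]]
55 up [ 0.476 -0.183  0.86 ] tcp [0.522 0.33  0.15 ] lipL [0.556 0.248 0.096] lipR [0.474 0.332 0.074] d [51.2 -1.6 25.5]
   corners [[0.569, 0.25, 0.078], [0.481, 0.34, 0.054], [0.651, 0.348, 0.147], [0.562, 0.438, 0.123]]
60 up [ 0.504 -0.216  0.836] tcp [0.515 0.33  0.151] lipL [0.559 0.251 0.098] lipR [0.471 0.329 0.072] d [51.2 -2.2 25.5]
   corners [[0.572, 0.254, 0.08], [0.479, 0.337, 0.053], [0.643, 0.357, 0.154], [0.55, 0.441, 0.126]]
65 up [ 0.528 -0.252  0.811] tcp [0.509 0.329 0.151] lipL [0.561 0.254 0.1  ] lipR [0.469 0.326 0.07 ] d [51.1 -2.8 25.5]
   corners [[0.575, 0.258, 0.083], [0.477, 0.335, 0.051], [0.634, 0.366, 0.16], [0.537, 0.443, 0.128]]
```

```bash
python3 -m pendant '[{"dx":0.5,"dy":0,"dz":-0.7,"twist":0},{"dx":1.5,"dy":0,"dz":-2.2,"twist":0},{"dx":3,"dy":0,"dz":-4.3,"twist":0},{"dx":5,"dy":0,"dz":-7.2,"twist":0},{"dx":7,"dy":0,"dz":-10,"twist":0},{"dx":8,"dy":0,"dz":-11.5,"twist":0},{"dx":8.2,"dy":0,"dz":-11.8,"twist":0},{"dx":8.2,"dy":0,"dz":-11.8,"twist":0}]' 0 80; python3 s.py; python3 go.py 0.592 0.305 0.21 89.72
python3 look.py top7.png; python3 - <<'E'
import cv2,numpy as np
a=cv2.imread("pics/top7.png")[160:310,280:480];b=cv2.imread("pics/side7.png")[180:380,150:350]
cv2.imwrite("pics/c7.png",np.hstack([cv2.resize(a,(400,300)),cv2.resize(b,(400,400))[50:350]]))
E
```

```text
time: 24.42
eef_pos: [0.5456, -0.2348, 0.2074]
tcp_rot: [0.673, 0.676, 0.199, -0.225]
contact_force: [0.5, 1.4, -5.4]
opening: 0.157
finger_force: 78.0
24.43 [-0.749  0.337  1.644  0.407  1.626 -0.828] [ 0.5456 -0.2348  0.2074]
x [0.007 0.82  0.573] y [ 0.999  0.015 -0.033] z [-0.036  0.573 -0.819] psi 89.53
d cm [44.43  5.44 30.53] dist 54.2 twist -0.2
```

View pics/c7.png

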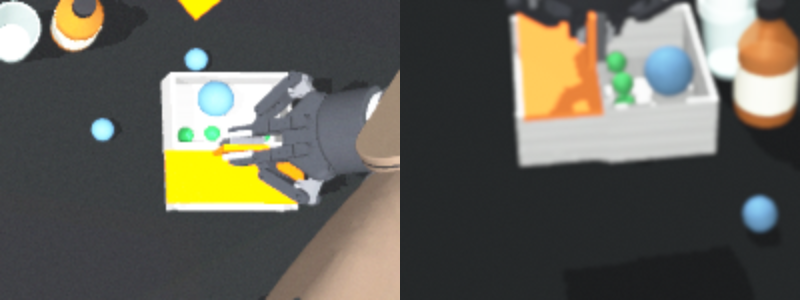

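The card and pan are held together, level, with all balls still in. Carrying them to the tray.

```bash
python3 -m pendant '[{"dx":0.9,"dy":0.1,"dz":0.6,"twist":0},{"dx":2.7,"dy":0.3,"dz":1.8,"twist":0},{"dx":5.3,"dy":0.6,"dz":3.7,"twist":0},{"dx":8.9,"dy":1.1,"dz":6.1,"twist":0},{"dx":12.4,"dy":1.5,"dz":8.5,"twist":0},{"dx":16,"dy":2,"dz":11,"twist":0},{"dx":19.5,"dy":2.4,"dz":13.4,"twist":0},{"dx":23.1,"dy":2.8,"dz":15.9,"twist":0},{"dx":26.7,"dy":3.3,"dz":18.3,"twist":0},{"dx":30.2,"dy":3.7,"dz":20.8,"twist":0}]' >/dev/null; python3 -m pendant '[{"dx":3.5,"dy":0.4,"dz":2.4,"twist":0},{"dx":7,"dy":0.8,"dz":4.8,"twist":0},{"dx":10,"dy":1.2,"dz":6.9,"twist":0},{"dx":12.4,"dy":1.5,"dz":8.6,"twist":0},{"dx":13.7,"dy":1.6,"dz":9.4,"twist":0},{"dx":14.2,"dy":1.7,"dz":9.8,"twist":0},{"dx":14.2,"dy":1.7,"dz":9.8,"twist":0}]'; python3 s.py; python3 go.py 0.592 0.307 0.15 89.7; python3 go.py 0.566 0.328 0.155 119.6;python3 go.py 0.549 0.333 0.16 134; python3 go.py 0.537 0.335 0.163 144
```

```text
time: 26.65
eef_pos: [0.5919, 0.3047, 0.2101]
tcp_rot: [0.673, 0.676, 0.2, -0.224]
contact_force: [0.5, -0.2, -5.6]
opening: 0.149
finger_force: 78.1
26.65 [ 0.101  0.232  1.768  0.661  1.201 -0.17 ] [0.5919 0.3047 0.2101]
x [0.005 0.82  0.572] y [ 0.999  0.016 -0.032] z [-0.035  0.572 -0.82 ] psi 89.62
d cm [-3.25  0.2   5.06] dist 6.0 twist -0.1
d cm [-1.26 -2.38  5.94] dist 6.5 twist -30.0
d cm [-0.57 -4.09  5.88] dist 7.2 twist -44.4
d cm [-0.24 -5.29  5.79] dist 7.8 twist -54.4
```

```bash
python3 -m pendant '[{"dx":-1,"dy":0,"dz":1.5,"twist":0},{"dx":-2.5,"dy":0.1,"dz":4,"twist":0},{"dx":-3.2,"dy":0,"dz":5,"twist":-3},{"dx":-2.8,"dy":-0.4,"dz":5.3,"twist":-8},{"dx":-2.3,"dy":-1,"dz":5.5,"twist":-14},{"dx":-1.8,"dy":-1.6,"dz":5.7,"twist":-21},{"dx":-1.3,"dy":-2.4,"dz":5.9,"twist":-29},{"dx":-0.9,"dy":-3.1,"dz":5.9,"twist":-36},{"dx":-0.7,"dy":-3.8,"dz":5.9,"twist":-42},{"dx":-0.6,"dy":-4.2,"dz":5.9,"twist":-45}]'; python3 s.py; python3 - <<'E'
from h import *
def balls(tag):
    for n in("top","side"):
        c=shot(n,n+tag+".png");P=cloud(c);H=cv2.cvtColor(c["img"],cv2.COLOR_RGB2HSV).astype(int)
        g=((H[...,0]>40)&(H[...,0]<85)&(H[...,1]>100)&np.isfinite(P[...,0])).astype(np.uint8)
        k,lab,st,ce=cv2.connectedComponentsWithStats(g)
        for i in range(1,k):
            if st[i,4]>6: print(n,ce[i].round(0),st[i,4],np.nanmedian(P[lab==i],0).round(3))
balls("8")
E
```

```text
time: 27.9
eef_pos: [0.5476, 0.332, 0.1583]
tcp_rot: [0.362, 0.882, 0.27, -0.131]
contact_force: [-0.2, -0.8, -4.6]
opening: 0.154
finger_force: 79.1
27.9 [ 0.156  0.221  1.885  0.699  1.087 -0.987] [0.5476 0.332  0.1583]
x [-0.703  0.569  0.427] y [0.71  0.591 0.382] z [-0.035  0.571 -0.82 ] psi 141.01
side [216. 133.] 46 [0.504 0.308 0.102]
side [202. 151.] 25 [0.466 0.321 0.052]
```

```bash
python3 -m pendant '[{"dx":0,"dy":0,"dz":0,"twist":0},{"dx":0,"dy":0,"dz":0,"twist":0},{"dx":0.1,"dy":-0.3,"dz":0,"twist":-2},{"dx":0.1,"dy":-0.5,"dz":0,"twist":-4},{"dx":0.1,"dy":-0.5,"dz":0,"twist":-5},{"dx":0.1,"dy":-0.5,"dz":0,"twist":-5},{"dx":0.1,"dy":-0.5,"dz":0,"twist":-5},{"dx":0.1,"dy":-0.5,"dz":0,"twist":-5}]'
cat > balls.py <<'E'
from h import *
import sys
tag=sys.argv[1]
for n in("top","side"):
    c=shot(n,n+tag+".png");P=cloud(c);H=cv2.cvtColor(c["img"],cv2.COLOR_RGB2HSV).astype(int)
    g=((H[...,0]>40)&(H[...,0]<85)&(H[...,1]>100)&np.isfinite(P[...,0])).astype(np.uint8)
    k,lab,st,ce=cv2.connectedComponentsWithStats(g)
    for i in range(1,k):
        if st[i,4]>6: print(n,ce[i].round(0),st[i,4],np.nanmedian(P[lab==i],0).round(3))
E
python3 balls.py 9; python3 - <<'E'
import cv2,numpy as np
a=cv2.imread("pics/top9.png")[180:330,90:290];b=cv2.imread("pics/side9.png")[80:230,140:340]
cv2.imwrite("pics/c9.png",np.hstack([cv2.resize(a,(400,300)),cv2.resize(b,(400,300))]))
E
```

```text
time: 29.0
eef_pos: [0.544, 0.3307, 0.1585]
tcp_rot: [0.324, 0.897, 0.276, -0.119]
contact_force: [0.3, 0.6, -4.8]
opening: 0.154
finger_force: 79.0
top [177. 241.] 11 [0.534 0.255 0.018]
side [196. 166.] 76 [0.449 0.313 0.015]
side [229. 175.] 23 [0.53  0.251 0.014]
```

View pics/c9.png

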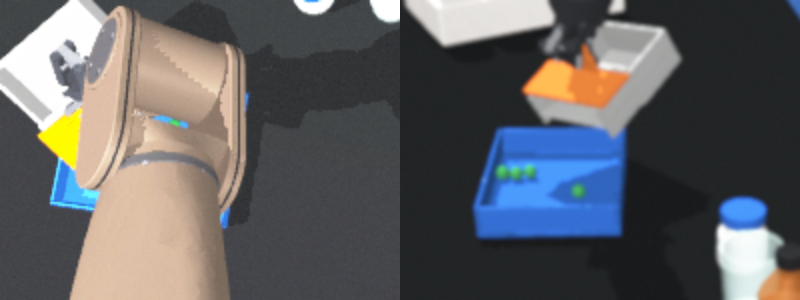

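All four green balls are in the tray, at crop pixels (502,172), (515,173), (530,171) and (578,190). The pan still holds the card. Untwisting to upright.

```bash
python3 go.py 0.592 0.305 0.21 89.62
```

```text
d cm [-2.97  3.62 -5.86] dist 7.5 twist 56.3
```

```bash
python3 -m pendant '[{"dx":-0.2,"dy":0.2,"dz":-0.4,"twist":3},{"dx":-0.5,"dy":0.6,"dz":-1.2,"twist":9},{"dx":-0.9,"dy":1.2,"dz":-2.2,"twist":16},{"dx":-1.4,"dy":1.9,"dz":-3.3,"twist":24},{"dx":-1.9,"dy":2.5,"dz":-4.4,"twist":32},{"dx":-2.4,"dy":3,"dz":-5.2,"twist":39},{"dx":-2.8,"dy":3.4,"dz":-5.7,"twist":45},{"dx":-3,"dy":3.6,"dz":-5.9,"twist":49},{"dx":-3,"dy":3.6,"dz":-5.9,"twist":50},{"dx":-3,"dy":3.6,"dz":-5.9,"twist":50}]'; python3 s.py; python3 go.py 0.5456 -0.2348 0.2074 89.62
python3 - <<'E'
from h import *
for n in("side",):
    c=shot(n,"side10.png");P=cloud(c);H=cv2.cvtColor(c["img"],cv2.COLOR_RGB2HSV).astype(int)
    x,y,z=P[...,0],P[...,1],P[...,2]
    m=(H[...,0]>5)&(H[...,0]<32)&(H[...,1]>170)&(abs(x-.55)<.13)&(abs(y-.3)<.13)&(z>.1)
    p=P[m]; print(len(p),p.mean(0),np.percentile(p[:,2],[2,50,98]));p=p[p[:,2]<np.median(p[:,2])+.012]
    print(np.linalg.lstsq(np.c_[p[:,:2],np.ones(len(p))],p[:,2],rcond=None)[0])
E
```

```text
time: 30.35
eef_pos: [0.5919, 0.3045, 0.2098]
tcp_rot: [0.672, 0.677, 0.2, -0.224]
contact_force: [-0.6, 0.1, -4.7]
opening: 0.154
finger_force: 79.0
30.35 [ 0.1    0.232  1.769  0.661  1.2   -0.172] [0.5919 0.3045 0.2098]
x [0.005 0.82  0.572] y [ 0.999  0.016 -0.031] z [-0.035  0.572 -0.82 ] psi 89.67
d cm [-44.39  -5.47 -30.48] dist 54.1 twist 0.0
457 [0.56296338 0.27703538 0.20161711] [0.19720141 0.19952669 0.23721804]
[-0.00897989  0.00296859  0.20374649]
```

Card level again. I'm reversing the carry, back to the pan's starting spot.

```bash
python3 -m pendant '[{"dx":-0.9,"dy":-0.1,"dz":-0.6,"twist":0},{"dx":-2.7,"dy":-0.3,"dz":-1.8,"twist":0},{"dx":-5.3,"dy":-0.6,"dz":-3.7,"twist":0},{"dx":-8.9,"dy":-1.1,"dz":-6.1,"twist":0},{"dx":-12.4,"dy":-1.5,"dz":-8.5,"twist":0},{"dx":-16,"dy":-2,"dz":-11,"twist":0},{"dx":-19.5,"dy":-2.4,"dz":-13.4,"twist":0},{"dx":-23.1,"dy":-2.8,"dz":-15.9,"twist":0},{"dx":-26.7,"dy":-3.3,"dz":-18.3,"twist":0},{"dx":-30.2,"dy":-3.7,"dz":-20.8,"twist":0}]' >/dev/null; python3 -m pendant '[{"dx":-3.5,"dy":-0.4,"dz":-2.4,"twist":0},{"dx":-7,"dy":-0.8,"dz":-4.8,"twist":0},{"dx":-10,"dy":-1.2,"dz":-6.9,"twist":0},{"dx":-12.4,"dy":-1.5,"dz":-8.6,"twist":0},{"dx":-13.7,"dy":-1.6,"dz":-9.4,"twist":0},{"dx":-14.2,"dy":-1.7,"dz":-9.8,"twist":0},{"dx":-14.2,"dy":-1.7,"dz":-9.8,"twist":0},{"dx":-14.2,"dy":-1.7,"dz":-9.8,"twist":0}]'; python3 s.py; python3 go.py 0.5431 -0.2352 0.070 89.72
```

```text
time: 32.65
eef_pos: [0.5464, -0.2344, 0.2086]
tcp_rot: [0.672, 0.677, 0.2, -0.224]
contact_force: [0.8, -0.3, -5.0]
opening: 0.151
finger_force: 79.1
32.65 [-0.748  0.336  1.642  0.408  1.627 -0.829] [ 0.5464 -0.2344  0.2086]
x [0.004 0.82  0.573] y [ 0.999  0.016 -0.031] z [-0.035  0.572 -0.819] psi 89.7
d cm [-8.    0.1  11.32] dist 13.9 twist -0.0
```

```bash
python3 -m pendant '[{"dx":-1.5,"dy":0,"dz":2.1,"twist":0},{"dx":-4,"dy":0,"dz":5.7,"twist":0},{"dx":-6,"dy":0.1,"dz":8.5,"twist":0},{"dx":-7.4,"dy":0.1,"dz":10.5,"twist":0},{"dx":-8,"dy":0.1,"dz":11.3,"twist":0},{"dx":-8.1,"dy":0.1,"dz":11.5,"twist":0},{"dx":-8.1,"dy":0.1,"dz":11.5,"twist":0}]'; python3 -m pendant '[{"dx":-0.06,"dy":0,"dz":0.08,"twist":0},{"dx":-0.06,"dy":0,"dz":0.08,"twist":0}]'
```

```text
time: 33.52
eef_pos: [0.5437, -0.2367, 0.0692]
tcp_rot: [0.673, 0.677, 0.2, -0.223]
contact_force: [1.0, -0.2, -4.8]
opening: 0.149
finger_force: 79.0
time: 33.78
eef_pos: [0.5431, -0.2365, 0.0676]
tcp_rot: [0.673, 0.676, 0.2, -0.224]
contact_force: [-0.5, 0.1, -4.8]
opening: 0.15
finger_force: 78.9
```

```bash
python3 -m pendant '[{"dx":-0.06,"dy":0,"dz":0.08,"twist":0},{"dx":-0.06,"dy":0,"dz":0.08,"twist":0}]'|grep -E "eef|contact";  python3 -m pendant '[{"dx":-0.06,"dy":0,"dz":0.08,"twist":0},{"dx":-0.06,"dy":0,"dz":0.08,"twist":0}]'|grep -E "eef|contact"
```

```text
eef_pos: [0.543, -0.2366, 0.0671]
contact_force: [-1.5, -0.4, 2.0]
eef_pos: [0.5429, -0.2366, 0.067]
contact_force: [-5.8, 0.1, 6.3]
```

Touched down. Releasing and backing out along the tool axis.

```bash
python3 -m pendant '[{"dx":0,"dy":0,"dz":0,"twist":0},{"dx":0,"dy":0,"dz":0,"twist":0},{"dx":0,"dy":0,"dz":0,"twist":0},{"dx":0,"dy":0,"dz":0,"twist":0}]' 60 20;  python3 -m pendant '[{"dx":0,"dy":0,"dz":-2,"twist":0},{"dx":0,"dy":0,"dz":-5,"twist":0},{"dx":0,"dy":0,"dz":-10,"twist":0},{"dx":0,"dy":0,"dz":-15,"twist":0},{"dx":0,"dy":0,"dz":-20,"twist":0},{"dx":0,"dy":0,"dz":-20,"twist":0}]'; python3 balls.py 11; python3 - <<'E'
from h import *
c=shot("side","side11.png");P=cloud(c);H=cv2.cvtColor(c["img"],cv2.COLOR_RGB2HSV).astype(int)
x,y,z=P[...,0],P[...,1],P[...,2]
m=(H[...,0]>5)&(H[...,0]<32)&(H[...,1]>170)&(abs(x-.52)<.1)&(abs(y+.24)<.1)
def f(p,l): r=cv2.minAreaRect(p[:,:2].astype(np.float32));print(l,len(p),r,np.percentile(p[:,2],[2,50,98]).round(3))
f(P[m&(z>.08)],"ctab");f(P[m&(z>.045)&(z<.065)],"blade");f(P[~m&(z>.085)&(z<.11)&(abs(x-.54)<.03)&(abs(y+.25)<.03)],"ptab")
cv2.imwrite("pics/c11.png",cv2.resize(c["img"][120:370,160:400],None,fx=2.3,fy=2.3)[:,:,::-1])
E
```

```text
time: 34.78
eef_pos: [0.5428, -0.2362, 0.0648]
tcp_rot: [0.673, 0.676, 0.2, -0.224]
contact_force: [-0.5, 0.2, 0.2]
opening: 0.599
finger_force: 0.0
time: 35.52
eef_pos: [0.5508, -0.3549, 0.235]
tcp_rot: [0.674, 0.677, 0.2, -0.218]
contact_force: [0.8, 0.2, 0.6]
opening: 0.602
finger_force: 0.0
top [176. 243.] 30 [0.529 0.255 0.02 ]
top [150. 266.] 34 [0.47  0.316 0.02 ]
top [150. 277.] 73 [0.444 0.317 0.02 ]
ctab 61 ((0.5378994345664978, -0.24830098450183868), (0.004600639455020428, 0.04775797575712204), 0.022835247218608856) [0.081 0.097 0.1  ]
blade 231 ((0.5131220817565918, -0.2476651966571808), (0.0524737685918808, 0.14740870893001556), 1.8680089712142944) [0.051 0.054 0.063]
ptab 149 ((0.5431912541389465, -0.25060728192329407), (0.01327136717736721, 0.04315826669335365), 1.2267690896987915) [0.087 0.099 0.101]
```

View pics/c11.png

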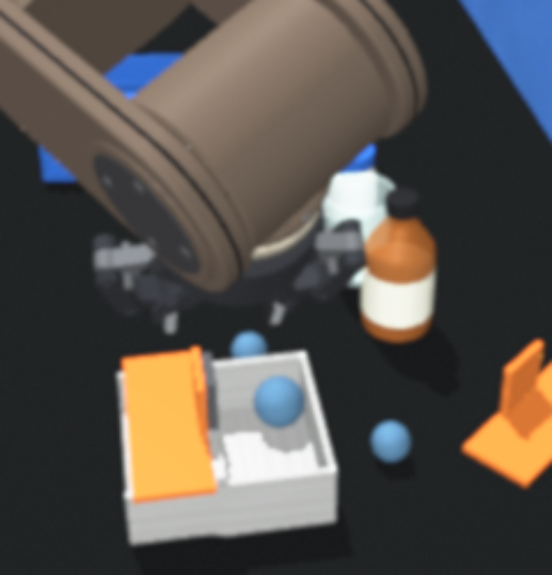

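The card at (170,425) lies flat against the pan tab, the big ball at (278,400) is in the upright pan, and the gripper is clear. The top view shows the four green balls in the tray, two of them as one merged blob of 73 px. Handing in.

```bash
python3 -c "
from plant import ctrl
print(ctrl.sign_off())"
```

```text
the job is handed in; nothing more can be done
None
```

I handed the job in at about 36 s of the 72 s allowed, though it returned no verdict: the four small balls are in the tray, the big ball is in the upright, released pan, and the card lies flat on its rim.

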